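# Stand the toppled snack cups back up

## Task

The two green silicone snack cups have been knocked onto their sides on the benchtop. Without gripping or picking them up, stand each one back on its base, close to where it lies, by pushing gently with a fingertip on the upper edge of its rim until it tips up. Leave both cups standing upright and still, with everything else on the bench undisturbed.

Things in the scene. Friction and masses are not known exactly. Their poses are not given: they have to be found in the camera images.
- cup_large: Larger green silicone snack cup, round, flared, fluted, 45 g: outside diameter 56 mm at the base, 75 mm at the rim, 52 mm high, walls 3 mm. Origin: outside centre of its base; z runs along its axis out of the mouth (up when it stands). It starts on its side, mouth any way round and 10 degrees upward: origin 28 mm above the bench, upper rim edge 74 mm up and 45 mm from the origin towards the mouth.
- cup_large_rim (a point): Centre of the larger cup's mouth, 52 mm from the origin along z. Pushed level at the upper rim edge towards the base (well under 1 N), the cup pivots on its base's lower edge, the upper rim edge rising to 84 mm; past 30 degrees it drops onto its base by itself, the near rim edge passing 53 mm high, so a fingertip about 62 mm above the bench suits. It rolls if pushed off centre.
- cup_small: Smaller green silicone snack cup, same shape, 32 g: outside diameter 48 mm at the base, 63 mm at the rim, 44 mm high, walls 3 mm. Origin: outside centre of its base; z runs along its axis out of the mouth. It starts on its side, mouth any way round and 9 degrees upward: origin 24 mm above the bench, upper rim edge 62 mm up and 38 mm from the origin towards the mouth.
- cup_small_rim (a point): Centre of the smaller cup's mouth, 44 mm from the origin along z. The cup tips up in the same way as the larger one: its upper rim edge rises to 71 mm and the near rim edge passes 45 mm high, so a fingertip about 52 mm above the bench suits.
- bento_box: Bystander: closed blue plastic bento box with a clip-on lid and white clips, 155 x 215 x 64 mm high (long side along its y axis). Origin: centre of its underside.
- drink_bottle: Bystander: stainless steel drink bottle standing upright, 72 mm in diameter, 262 mm high with its black cap and carry loop. Origin: centre of its underside; z is its axis, upward.
- bamboo_fork: Bystander: bamboo fork lying flat, 175 mm long along its x axis, 22 mm wide, 5 mm thick. Origin: middle of its underside.
- dip_pot: Bystander: small round steel dip pot with a white lid, 58 mm in diameter, 38 mm high. Origin: centre of its underside.
- spoon_rest: Bystander: white ceramic spoon rest, a round dish 112 mm wide and 18 mm high with a flat handle reaching 130 mm from the dish's centre along its -x axis. Origin: underside of the dish's centre.
- ice_pack: Bystander: flat white lunch-box ice pack, 85 x 125 x 18 mm (long side along its y axis). Origin: centre of its underside.
- mug: Bystander: white ceramic mug, 82 mm in diameter, 92 mm high, handle along its +y axis. Origin: centre of its underside.
There are look-alikes about, which are no part of the job. Leave any purple look-alike of the cup_small alone. What is shaped like the cup_large but red is not meant.

How it is judged:
At the end, for the whole second after the job is handed in: Both cups stand on the bench on their bases, upright within about 7 degrees, at rest, each with its base centre within 120 mm of where it started; every bystander is within 20 mm of where it was (angle between each of cup_large, cup_small's own z axis and vertical below 0.12 rad and height (world z) of each of cup_large, cup_small below 0.006 m and distance of each of cup_large, cup_small from where it was at the start of the episode below 0.12 m and linear speed of each of cup_large, cup_small below 0.02 m/s and angular speed of each of cup_large, cup_small below 0.15 rad/s and distance of each of bento_box, drink_bottle, bamboo_fork, dip_pot, spoon_rest, ice_pack, mug from where it was at the start of the episode below 0.02 m); the robot touches nothing.
It fails at once if the larger cup is picked up off the bench (height (world z) of cup_large above 0.06 m or height (world z) of cup_large_rim above 0.082 m).
It fails at once if the larger cup is gripped, squashed or struck (over 12 N from the robot) (contact force between cup_large and the fingers above 12 N or contact force between cup_large and the arm above 12 N).
It fails at once if the smaller cup is picked up off the bench (height (world z) of cup_small above 0.052 m or height (world z) of cup_small_rim above 0.07 m).
It fails at once if the smaller cup is gripped, squashed or struck (over 12 N from the robot) (contact force between cup_small and the fingers above 12 N or contact force between cup_small and the arm above 12 N).
It fails at once if another thing on the bench is shifted by more than 20 mm or the bottle is knocked over (distance of any of bento_box, drink_bottle, bamboo_fork, dip_pot, spoon_rest, ice_pack, mug from where it was at the start of the episode above 0.02 m or angle between drink_bottle's own z axis and vertical above 0.3 rad).
It also fails if it takes over 42 s, if anything falls off the work surface, if the arm or the gripper's body presses on something with over 40 N, if the wrist force passes 120 N, or if a joint passes its speed limit or range.

## Robot

A 7-joint arm with a two-finger parallel gripper is mounted at the origin on the work surface. World frame = base frame: x ahead of the robot, y to its left, z up, the work surface at z = 0. Lengths are in m, angles in rad, forces in N, time in s.
With the tool pointing down it reaches from about 0.425 to 0.925 m from the base axis. Payload 6.8 kg.
Tool frame: the origin (TCP) lies at the very end of the fingers, on their centre line; the grasp point (between the pads) lies 19 mm behind it (grip_point_offset is the distance from the TCP to the grasp point, in m); z points along the fingers, y is the line along which they close (so a half turn about z gives the same grasp; the last joint's range is limited). The gripper opens to 85 mm and grips with 20 to 120 N. Pads are 22 mm wide; open, the fingers measure 114 mm over their backs; the gripper's body (76 mm by 85 mm) begins 54 mm behind the grasp point. The pads swing forward as they close: fully open they stand 13 mm farther back than shut.
Start: joints at [1.071, 0.477, 0.022, 1.555, -0.011, 1.109, -0.083], TCP at [0.258, -0.624, 0.231] pointing down, gripper open.
Joint ranges: [-2.96, 2.96], [-0.34, 2.1], [-1.41, 1.46], [0.24, 2.44], [-1.37, 4.51], [0.17, 1.92], [-2.96, 2.96]. Speed limits (rad/s): [2.39, 2.39, 3.14, 3.14, 3.14, 3.14, 3.14].

## Interface

Orientations are given as a unit quaternion [w, x, y, z].
In Python, from station import * gives the robot as it stands.
- The arm moves only by the tool carry_out, never from a script. Its argument "rows" is text: rows parted by semicolons, each of 4 numbers parted by spaces: the shift along the world's x, y, z in mm, then the turn about the world's z in degrees. In form: dx dy dz yaw; .... A call has 1 to 10 rows; each row shifts and turns the commanded pose from where the row before left it; what a row does not reach is not made up. A row lasts 1/8 s, in which the tool goes at most 62.5 mm and 10.7 degrees, less where a joint would pass 70% of its speed; a pose out of reach is approached as far as the arm can. A call is refused whole if a number of a shift passes 62.5 or a number of a turn 10.7, either way. A call with a gripper value outside its range is refused whole. "claw" is the finger opening in mm, from 0 to 85.4, set as the call begins (left out, the last holds). The fingers move at their own pace and stop on an object; "force" is the grip in N (left out, the last holds). Time passes only in rows, so rows that do not move let the fingers close. It gives the time, the measured TCP pose, the force, the opening and the grip force at its end, in the units of the state.
- get_obs(): the state, without advancing time (a new reading comes with each control period).
- read_camera(name): name is "scene" or "top"; returns a dict with "img" (420x560x3 uint8, blue, green, red), "fov_y" (degrees; the focal length in pixels is half the picture's height over the tangent of half this angle, whatever the lens; pixels are square), "cx", "cy" (the principal point, pixels), "distortion" ([k1, k2, p1, p2, k3] as OpenCV has them; the pictures are not rectified), "world_to_cam" (4x4, takes a point from world to camera coordinates). Camera axes: x right, y up, looking along -z (the intrinsics and any distortion apply to the point x, -y, -z); pixel columns grow to the right and rows downward; lengths in m; the calibration is good to about 2 mm. A picture is of the moment at which its call begins. There is no depth.
- hand_in(): hands the job in; it is judged then, once.
Trained networks look in the newest picture that a camera, given by its name, has taken for a name from the list of things; names that differ only in an ending like _2 or _b are one class to them, and where a whole thing is asked for, a point or a joint stands for the part that bears it (a point fixed in the world has none). Each returns a list of dicts, best first, with "confidence" (0 to 1); they miss things now and then, are a little off and sometimes report something else, mostly with a low value. They report only what shows in the picture. A call takes as long as a camera call. They do not tell look-alikes from the thing itself.
- recognise(camera, thing): "centre" ([column, row] in pixels, amid what is visible of it).
- outline_of(camera, thing): "pixels" (420x560 bool, what is visible of it) and "centre" ([column, row] in pixels, amid what is visible of it).
- place_of(camera, thing): "centre" ([column, row] in pixels: a listed point, or the origin of a listed thing).
The state is a dict: "t": time; "q": joint angles; "joint_vel": joint speeds; "joint_torque": joint torques, N m; "eef_pos": TCP position; "tool_rot": TCP orientation; "contact_force": force on the tool from outside, world axes, zero at the start; "torque": the same for the moment, N m; "gripper_width": opening from 0.0 (shut) to 1.0 (fully open); "grasp_force": force on a finger pad.
Only numpy, scipy, OpenCV 4.12 (cv2) and the standard library are available. Lean on these libraries where they do the work, as an engineer would, in place of code of your own. Each camera call takes 0.05 s, during which the arm holds its last target. There are 200 camera calls.

## Working session

There is one attempt and no reset: what is moved stays moved. The work goes in short steps, Python scripts to look and compute and a tool call to move; the robot and the scene stay as the last step left them, time stands still between calls to the robot, and variables do not carry over. Pictures are saved under pics/ and viewed, at most 10 in all, crops included, and the job is handed in when it is done.

Besides the shell and the picture viewer there is one more tool, called after "Emit:" by a JSON object that holds its "api" and its "payload", one argument or row to a line. carry_out: Moves the arm, as the interface text tells. Its arguments: {"type":"object","properties":{"rows":{"type":"string"},"claw":{"type":"number"},"force":{"type":"number"}},"required":["rows"]}

```bash
mkdir -p pics
cat > h.py <<'E'
from station import *
import numpy as np, cv2
def K(c):
    h=c["img"].shape[0]; f=h/2/np.tan(np.radians(c["fov_y"]/2))
    return np.array([[f,0,c["cx"]],[0,f,c["cy"]],[0,0,1]])
def ray2z(c,uv,z):
    p=cv2.undistortPoints(np.array([[uv]],float),K(c),np.array(c["distortion"],float))[0,0]
    T=np.linalg.inv(np.array(c["world_to_cam"])); d=T[:3,:3]@np.array([p[0],-p[1],-1]); o=T[:3,3]
    return o+d*(z-o[2])/d[2]
def proj(c,P):
    q=(np.array(c["world_to_cam"])@np.array([*P,1]))[:3]*[1,-1,-1]
    return cv2.projectPoints(q.reshape(1,3),np.zeros(3),np.zeros(3),K(c),np.array(c["distortion"],float))[0][0,0]
E
python3 - <<'E'
from h import *
ims=[]
for n in("top","scene"):
    c=read_camera(n); cv2.imwrite(f"pics/{n}0.png",cv2.resize(c["img"],(800,600),interpolation=cv2.INTER_CUBIC))
    print(n,c["fov_y"],np.linalg.inv(np.array(c["world_to_cam"]))[:3,3])
    for t,z in(("cup_large",.028),("cup_large_rim",.037),("cup_small",.024),("cup_small_rim",.031)):
        for r in place_of(n,t): print(t,np.round(r["centre"]),round(r["confidence"],2),ray2z(c,r["centre"],z).round(3))
print(get_obs())
E
```

```text
top 46.64123090693835 [ 0.41785333 -0.00723854  1.37642103]
cup_large [327. 189.] 0.68 [ 0.597 -0.135  0.028]
cup_large [365. 213.] 0.56 [ 0.532 -0.241  0.028]
cup_large_rim [319. 195.] 0.74 [ 0.581 -0.112  0.037]
cup_large_rim [367. 232.] 0.63 [ 0.478 -0.242  0.037]
cup_large_rim [116. 277.] 0.19 [0.359 0.439 0.037]
cup_small [194. 221.] 0.55 [0.511 0.235 0.024]
cup_small_rim [226. 216.] 0.92 [0.525 0.145 0.031]
scene 53.72880839711658 [ 1.13984968 -0.36424133  1.22821402]
cup_large [251. 247.] 0.84 [ 0.617 -0.136  0.028]
cup_large [213. 243.] 0.75 [ 0.54  -0.232  0.028]
cup_large [142. 268.] 0.47 [ 0.504 -0.46   0.028]
cup_large_rim [255. 233.] 0.95 [ 0.586 -0.101  0.037]
cup_large_rim [199. 230.] 0.78 [ 0.479 -0.25   0.037]
cup_small [300. 185.] 0.81 [0.497 0.129 0.024]
cup_small [326. 179.] 0.53 [0.524 0.222 0.024]
cup_small_rim [323. 164.] 0.79 [0.467 0.248 0.031]
cup_small_rim [307. 191.] 0.74 [0.534 0.135 0.031]
{'t': 0.5, 'q': array([ 1.07087808,  0.47703074,  0.02240329,  1.55544436, -0.01146882,
        1.10927096, -0.08314407]), 'joint_vel': array([-0.00023485, -0.00202975,  0.00060431, -0.00094633, -0.0007022 ,
       -0.00064523,  0.00109429]), 'joint_torque': array([-1.36071063e-03, -5.95804846e+01,  1.60453040e+00, -2.81287926e+01,
        1.23977350e-02,  2.52027174e-03, -3.43539989e-05]), 'eef_pos': array([ 0.25775679, -0.62384955,  0.23126858]), 'tool_rot': array([-9.56245296e-06,  9.80876427e-01,  1.94631534e-01, -1.15441927e-05]), 'contact_force': array([-0.1608441 ,  0.91743394,  0.4748347 ]), 'torque': array([0.00284484, 0.00944225, 0.01312538]), 'grasp_force': 0.0, 'gripper_width': 0.9950610390545594}
```

View pics/top0.png

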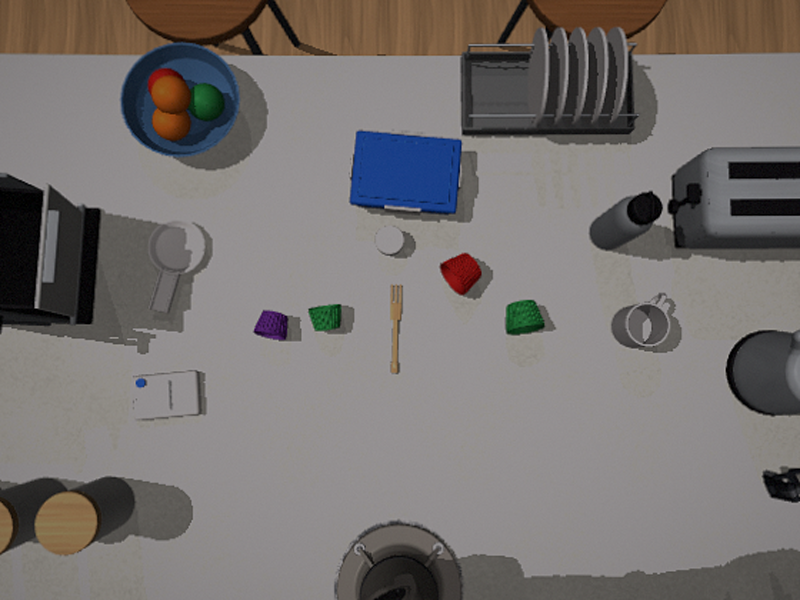

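View pics/scene0.png

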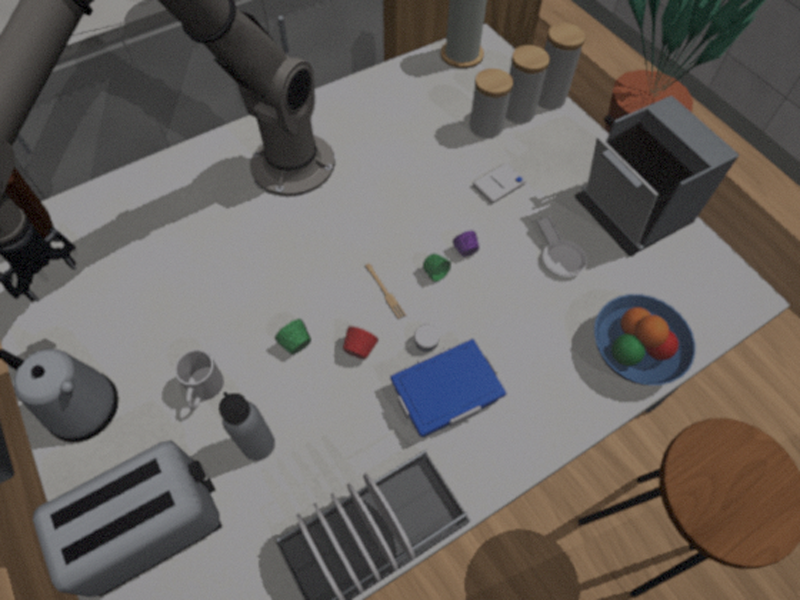

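The top view shows the large green cup at (523,317) and the small green cup at (325,317), in 800x600 pixels. The look-alikes are purple at (271,325) and red at (461,273); only the green ones fit the task. Next I fit the cup models to the green outlines and check them in one crop.

```bash
cat >> h.py <<'E'
from scipy.optimize import minimize
DIM={"L":(.028,.0375,.052,np.radians(10.3),.0276),"S":(.024,.0315,.044,np.radians(9.6),.0237)}
def pts(k,x,y,a,tilt=None,z0=None):
    rb,rr,h,t,z=DIM[k]; t=t if tilt is None else tilt; z=z if z0 is None else z0
    ax=np.array([np.cos(a)*np.cos(t),np.sin(a)*np.cos(t),np.sin(t)]); s=np.array([-np.sin(a),np.cos(a),0]); u=np.cross(ax,s)
    th=np.linspace(0,2*np.pi,40,endpoint=False)[:,None]; r=np.cos(th)*s+np.sin(th)*u
    return np.array([x,y,z])+np.vstack([rb*r,rr*r+h*ax])
def hull(c,P):
    return cv2.convexHull(np.array([proj(c,p) for p in P],np.float32))
def gmask(c,uv,R=32):
    hsv=cv2.cvtColor(c["img"],cv2.COLOR_BGR2HSV); m=cv2.inRange(hsv,(40,70,15),(85,255,255))
    w=np.zeros_like(m); cv2.circle(w,tuple(int(v) for v in uv),R,255,-1); m&=w
    n,l,s,_=cv2.connectedComponentsWithStats(m); i=1+np.argmax(s[1:,4]); return (l==i).astype(np.uint8)
def cost(p,k,cs,ms,**kw):
    e=0
    for c,m in zip(cs,ms):
        S=8; h=hull(c,pts(k,*p,**kw)); ys,xs=np.where(m); x0,y0=xs.min()-15,ys.min()-15
        W,H=(np.ptp(xs)+30)*S,(np.ptp(ys)+30)*S
        a=np.zeros((H,W),np.uint8); cv2.fillConvexPoly(a,np.round((h-[x0,y0]+.5)*S).astype(np.int32),1)
        b=np.kron(m[y0:y0+H//S,x0:x0+W//S],np.ones((S,S),np.uint8)); e+=1-(a&b).sum()/(a|b).sum()
    return e
E
cat > fit.py <<'E'
from h import *
cs=[read_camera("top"),read_camera("scene")]
out=[]
for k,g,uvs in(("L",(.51,-.24),((366,222),(205,236))),("S",(.51,.14),((227,222),(305,187)))):
    ms=[gmask(c,u) for c,u in zip(cs,uvs)]
    rs=[]
    for a in np.arange(0,6.28,.785):
        s=np.array([[g[0]-.02*np.cos(a),g[1]-.02*np.sin(a),a]]*4)+np.vstack([np.zeros(3),np.diag([.02,.02,.5])])
        r=minimize(cost,s[0],(k,cs,ms),method="Nelder-Mead",options=dict(initial_simplex=s,maxiter=120)); rs.append(r)
    rs.sort(key=lambda r:r.fun)
    for r in rs[:4]: print(k,r.x[:2].round(4),round(np.degrees(r.x[2])%360,1),round(r.fun,3))
    for m,c in zip(ms,cs):
        print(ms[0].sum(),ms[1].sum())
        im=c["img"].copy(); u=uvs[len(out)%2]
        x0,y0=u[0]-28,u[1]-28; cr=cv2.resize(im[y0:y0+56,x0:x0+56],(300,300),interpolation=cv2.INTER_CUBIC)
        P=pts(k,*rs[0].x)
        for q,col in((P[:40],(255,0,0)),(P[40:],(0,255,255))):
            h=np.array([proj(c,p) for p in q]); cv2.polylines(cr,[np.int32((h-[x0,y0]+.5)*300/56)],True,col,1)
        out.append(cr)
cv2.imwrite("pics/fit.png",np.vstack([np.hstack(out[:2]),np.hstack(out[2:])]))
E
python3 fit.py
```

```text
L [ 0.5325 -0.2355] 190.8 0.294
L [ 0.534  -0.2372] 188.1 0.3
L [ 0.503  -0.2675] 81.4 0.38
L [ 0.5133 -0.267 ] 107.7 0.398
526 320
526 320
S [0.4857 0.1377] 9.0 0.314
S [0.4856 0.1378] 8.9 0.315
S [0.4858 0.1379] 8.4 0.315
S [0.5342 0.1432] 187.5 0.468
349 211
349 211
```

View pics/fit.png

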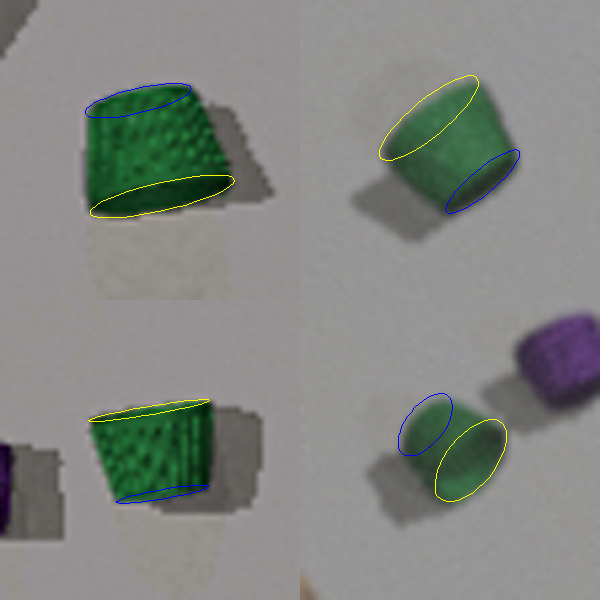

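The fit overlay matches both green cups in both views: large at (0.5325,-0.2355) with its mouth facing 191°, small at (0.486,0.138) with its mouth facing 9°. First I move to the mouth side of the large cup, with the fingers shut.

Emit:
{"api": "carry_out", "payload": {
  "rows": "24 46 -10 -1.5;24 46 -10 -1.5;24 47 -10 -1.5;24 47 -10 -1.5;24 47 -10 -1.5;24 47 -10 -1.5;24 47 -10 -1.5;24 46 -10 -1.1;0 0 0 0;0 0 0 0",
  "claw": 0
}}

```text
t: 1.85
eef_pos: [0.4496, -0.2515, 0.1515]
tool_rot: [0.0, 0.996, 0.095, -0.0]
contact_force: [-0.4, -0.7, -0.2]
gripper_width: 0.001
grasp_force: 0.0
```

Emit:
{"api": "carry_out", "payload": {
  "rows": "0 0 -30 0;0 0 -30 0;0 0 -29.5 0;0 0 0 0;8 1.5 0 0;8 1.5 0 0;5 0.95 0 0;5 0.95 0 0;5 0.95 0 0;5 0.95 0 0"
}}

```text
t: 3.1
eef_pos: [0.486, -0.244, 0.0618]
tool_rot: [0.0, 0.996, 0.095, -0.0]
contact_force: [0.7, -0.3, 0.2]
gripper_width: 0.001
grasp_force: 0.0
```

Emit:
{"api": "carry_out", "payload": {
  "rows": "5 0.95 0 0;5 0.95 0 0;5 0.95 0 0;5 0.95 0 0;0 0 0 0"
}}

```text
t: 3.72
eef_pos: [0.5063, -0.2401, 0.0618]
tool_rot: [0.0, 0.996, 0.095, 0.0]
contact_force: [-0.7, -0.2, 0.0]
gripper_width: -0.001
grasp_force: 0.0
```

Run:
```python
from h import *
o=[]
for n,(u,v) in(("top",(366,222)),("scene",(205,236))):
    c=read_camera(n)["img"][v-45:v+45,u-45:u+45]; o.append(cv2.resize(c,(400,400),interpolation=cv2.INTER_CUBIC))
cv2.imwrite("pics/p1.png",np.hstack(o))
```

```text
(no output)
```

View pics/p1.png

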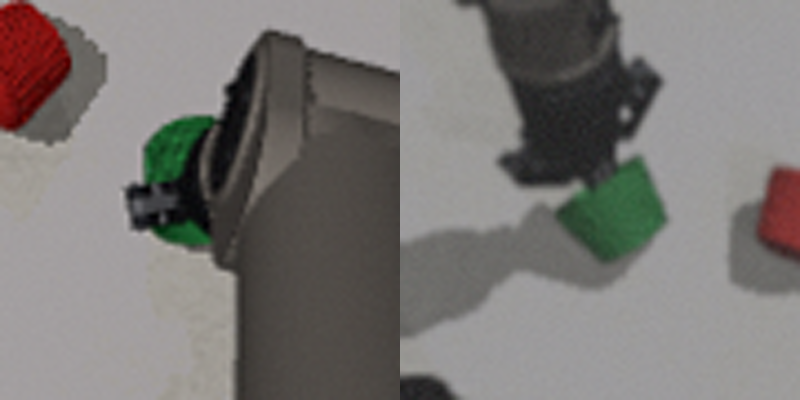

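The cup is tipping up squarely about its base edge, seen in the right half at about (610,210). I keep pushing.

Emit:
{"api": "carry_out", "payload": {
  "rows": "4 0.75 0 0;4 0.75 0 0;4 0.75 0 0;4 0.75 0 0;3 0.6 0 0;3 0.6 0 0;0 0 0 0;0 0 0 0"
}}

```text
t: 4.82
eef_pos: [0.5276, -0.2361, 0.0617]
tool_rot: [-0.0, 0.996, 0.094, -0.0]
contact_force: [-0.2, -0.1, -0.7]
gripper_width: -0.002
grasp_force: 0.0
```

Run:
```python
from h import *
o=[]
for n,(u,v) in(("top",(366,222)),("scene",(205,236))):
    c=read_camera(n)["img"][v-45:v+45,u-45:u+45]; o.append(cv2.resize(c,(400,400),interpolation=cv2.INTER_CUBIC))
cv2.imwrite("pics/p2.png",np.hstack(o))
```

```text
(no output)
```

View pics/p2.png

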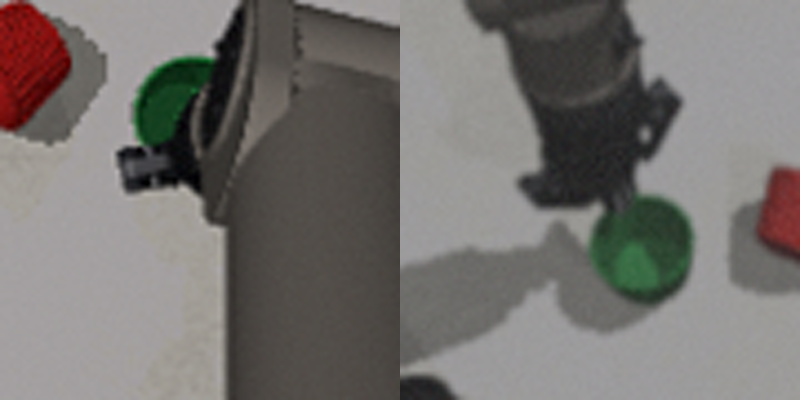

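The large cup stands with its open mouth up, in the right half at (640,250). I lift off and go over to the small cup's mouth side.

Emit:
{"api": "carry_out", "payload": {
  "rows": "0 0 20 0;0 0 35 0;0 0 35 0;5 55 0 -0.3;5 55 0 -0.3;5 55 0 -0.3;5 55 0 -0.3;5 55 0 -0.3;6 55 0 -0.3;6 56 0 0"
}}

```text
t: 6.18
eef_pos: [0.5648, 0.1514, 0.152]
tool_rot: [0.0, 0.997, 0.079, 0.0]
contact_force: [0.0, -0.2, -0.2]
gripper_width: -0.001
grasp_force: 0.0
```

Emit:
{"api": "carry_out", "payload": {
  "rows": "0 0 0 0;0 0 -30 0;0 0 -35 0;0 0 -35 0;0 0 0 0"
}}

```text
t: 6.8
eef_pos: [0.5626, 0.1479, 0.0495]
tool_rot: [0.001, 0.997, 0.078, -0.003]
contact_force: [0.2, -0.5, 0.0]
gripper_width: 0.001
grasp_force: 0.0
```

Emit:
{"api": "carry_out", "payload": {
  "rows": "0 2 2 0;0 0 0 0;-8 -1.25 0 0;-8 -1.25 0 0;-5 -0.8 0 0;-5 -0.8 0 0;-4 -0.65 0 0;0 0 0 0"
}}

```text
t: 7.8
eef_pos: [0.5345, 0.1471, 0.0538]
tool_rot: [0.0, 0.997, 0.079, -0.0]
contact_force: [-0.1, 0.0, -0.2]
gripper_width: -0.001
grasp_force: 0.0
```

Emit:
{"api": "carry_out", "payload": {
  "rows": "2 0 0 0;0 -1.3 -1.5 0;-4 -0.65 0 0;-4 -0.65 0 0;-4 -0.65 0 0;-4 -0.65 0 0;-4 -0.65 0 0;0 0 0 0"
}}

```text
t: 8.8
eef_pos: [0.5164, 0.1426, 0.0523]
tool_rot: [0.0, 0.997, 0.079, -0.0]
contact_force: [-1.0, -0.3, 0.1]
gripper_width: 0.003
grasp_force: 0.0
```

Run:
```python
from h import *
o=[]
for n,(u,v) in(("top",(227,222)),("scene",(305,187))):
    c=read_camera(n)["img"][v-45:v+45,u-45:u+45]; o.append(cv2.resize(c,(400,400),interpolation=cv2.INTER_CUBIC))
cv2.imwrite("pics/p3.png",np.hstack(o))
```

```text
(no output)
```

View pics/p3.png

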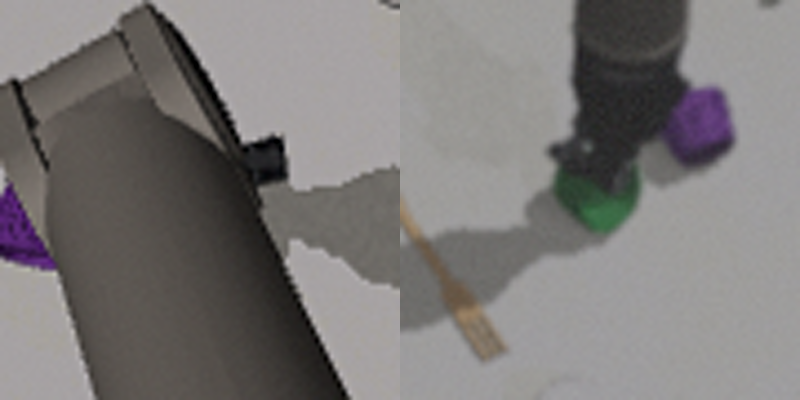

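The small cup is tipping up, in the right half at (597,195). I keep pushing.

Emit:
{"api": "carry_out", "payload": {
  "rows": "-4 -0.6 0 0;-4 -0.6 0 0;-4 -0.6 0 0;-4 -0.6 0 0;-3 -0.5 0 0;-2 -0.3 0 0;0 0 0 0;0 0 0 0"
}}

```text
t: 9.9
eef_pos: [0.4959, 0.1395, 0.0523]
tool_rot: [-0.0, 0.997, 0.079, 0.0]
contact_force: [0.6, -0.5, -0.5]
gripper_width: 0.001
grasp_force: 0.0
```

Run:
```python
from h import *
o=[]
for n,(u,v) in(("top",(227,222)),("scene",(305,187))):
    c=read_camera(n)["img"][v-45:v+45,u-45:u+45]; o.append(cv2.resize(c,(400,400),interpolation=cv2.INTER_CUBIC))
cv2.imwrite("pics/p4.png",np.hstack(o))
```

```text
(no output)
```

View pics/p4.png

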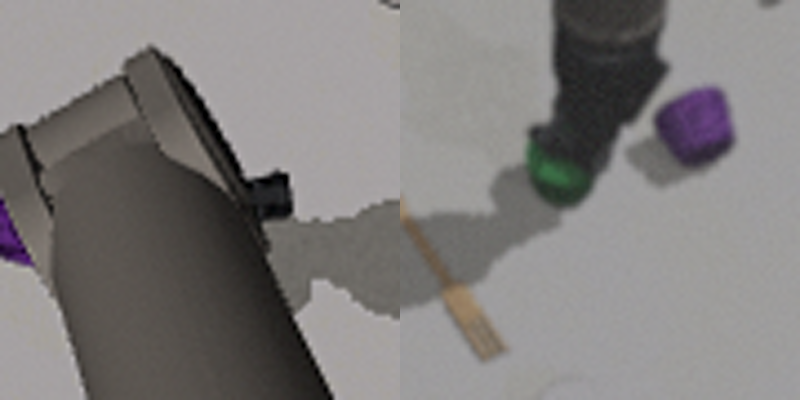

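The small cup appears upright, in the right half at (560,175). I lift clear and check both cups.

Emit:
{"api": "carry_out", "payload": {
  "rows": "-4 -0.6 0 0;0 0 0 0;0 0 20 0;0 0 40 0;0 0 40 0;0 -45 20 0;0 -50 20 0;0 -45 10 0;0 0 0 0;0 0 0 0"
}}

```text
t: 11.25
eef_pos: [0.4916, -0.0007, 0.2022]
tool_rot: [-0.0, 0.997, 0.079, -0.0]
contact_force: [-0.1, 0.5, -1.5]
gripper_width: 0.0
grasp_force: 0.0
```

Run:
```python
from h import *
cs=[read_camera("top"),read_camera("scene")]
o=[]
for c in cs:
    cv2.imwrite  # keep
    o.append(cv2.resize(c["img"][100:300,100:460],(720,400),interpolation=cv2.INTER_CUBIC)[:, :])
o=[cv2.resize(i,(540,300)) for i in o]
cv2.imwrite("pics/end.png",np.vstack(o))
for k,g,uvs in(("L",(.555,-.231),0),("S",(.466,.134),0)):
    P0=(*g,.02); uvs=[proj(c,P0) for c in cs]
    try:
        ms=[gmask(c,u) for c,u in zip(cs,uvs)]
        f=lambda p:cost((p[0],p[1],0),k,cs,ms,tilt=np.pi/2,z0=0)
        r=minimize(f,g,method="Nelder-Mead",options=dict(initial_simplex=np.array([g,(g[0]+.01,g[1]),(g[0],g[1]+.01)])))
        print(k,r.x.round(4),round(r.fun,3),[m.sum() for m in ms])
    except Exception as e: print(k,e)
```

```text
L [ 0.5566 -0.2347] 0.281 [np.uint64(585), np.uint64(359)]
S [0.4661 0.1333] 0.548 [np.uint64(420), np.uint64(140)]
```

View pics/end.png

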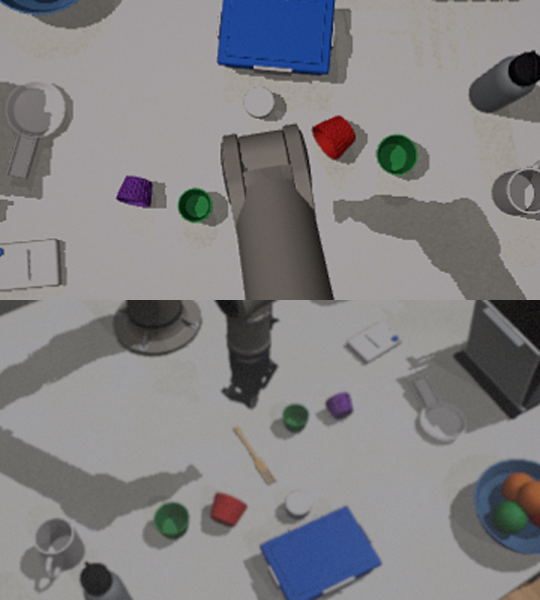

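Both cups stand upright: large at (397,155) and small at (195,205) in the top view. They are about 25 mm and 20 mm from where they started, and nothing else has visibly moved. I hand in.

```bash
python3 -c "
from station import *
print(hand_in())"
```

```text
the job is handed in; nothing more can be done
None
```

Both green cups stand upright on their bases, about 25 mm (large) and 20 mm (small) from where they lay; nothing else visibly moved, and I handed the job in after about 11 s of the allowed 42 s, though no verdict came back.

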